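# Set the sealing time on the bag sealer and start it

### The job

On the grey bag sealer, put a fingertip in the notch of the big dial and push it round until the dial's yellow index line lines up with the red clip on the scale. Then press the green start button all the way down with a fingertip and let it come up again, the dial staying on its setting. Do not press start before the dial is set. Only push and press: do not shift the red clip, and do not shift or lift the shaker, jars, brush and tape that stand round about.

Things in the scene. Friction and masses are not known exactly. Their poses are not given: they have to be found in the camera images.
- sealer: Grey bench-top bag sealer fixed to the table, 260 (x) x 280 (y) x 60 mm high; origin at the centre of its underside, on the table top; x points to its back, y to its left, z up. A steel sealing jaw 32 mm deep runs along the back edge and stands 28 mm above the top (its front face is 90 mm behind the origin in x). Dial axis at x -22, y +36 mm; start button at x -65, y -104 mm.
- dial (a joint): Angle of the dial about its upright axis, rad, counter-clockwise seen from above. At 0 the yellow index line points along the sealer's +x; stops at -1.5 and +1.5. Starts between -1.25 and -0.85. It turns with steady friction of about 0.1 N m (some 2.5 N pushed in the notch), has no spring and stays where it is left.
- clip (a joint): Angle of the red clip about the same axis, same zero and direction as the dial, rad; the dial is set when dial equals this. Starts between -0.2 and 1.2. The clip is stiff and must stay where it is.
- dial_axis (a point): Centre of the dial's top face, on its axis, 90 mm above the table. The dial is a light grey skirt 148 mm across, its upper face 9 mm above the sealer's top, with a dark raised body 120 mm across whose top is 30 mm above the sealer's top. The body is wider than a gripper opens and has one finger notch.
- notch (a point): Centre of the finger notch, 42 mm from the dial axis, on the notch's floor (the skirt's upper face, 69 mm above the table). The notch is a sector of 100 degrees cut in the dark body, directly opposite the index line, open above and outward, from the steel hub (radius 18 mm) to the body's rim (radius 60 mm), 21 mm deep; its two upright radial walls stand 50 degrees to either side of this point as seen from the axis. Pushing on a wall turns the dial.
- index_tip (a point): Outer end of the yellow index line (4 mm wide) on the dial's skirt, 74 mm from the axis.
- clip_tip (a point): Point at the middle of the red clip's inner end, also 74 mm from the axis and at the skirt's height. The clip is 10 mm wide, reaches from 78 to 98 mm from the axis and stands 8 mm above the sealer's top.
- start (a joint): Travel of the green start button, m: 0 up, 0.006 fully down; springs back. Fully down takes about 4 N.
- start_top (a point): Centre of the top face of the green start button, 30 mm across, in a black housing on the sealer's top, on its right front; pressed straight down.
- salt_shaker: Bystander: glass salt shaker with a grey cap, 44 mm across, 90 mm tall; origin at the centre of its underside.
- jar_pepper: Bystander: spice jar with a yellow cap, 45 mm across, 100 mm tall; origin at the centre of its underside.
- amber_jar: Bystander: small square jar of amber syrup with a pink cap, 37x46x74 mm; origin at the centre of its underside.
- nail_brush: Bystander: green nail brush lying bristles down, 30x85x22 mm; origin at the centre of its underside.
- tape_blue: Bystander: roll of dark tape lying flat, 53 mm across, 19 mm high; origin at the centre of its underside.

How it is judged (in metres and radians):
On the way, in this order (a step that is already met when the one before it is completed fails the run):
1. the dial stands still with its index line at the red clip (horizontal distance between index_tip and clip_tip below 0.005 m and velocity of joint dial between -0.05 and 0.05 rad/s), for 0.3 s.
2. the start button is pressed fully down (value of joint start above 0.0045 m), for 0.05 s.
At the end, for the whole second after the job is handed in: The outer end of the index line is within 5 mm of the middle of the red clip's inner end (the line points at the clip), the dial is still, and the start button has been pressed and is up again (all of step 1 and value of joint start below 0.0015 m); the robot touches nothing.
It fails at once if start pressed (more than 3 mm) while the dial is not set to the clip (value of joint start above 0.003 m and not (horizontal distance between index_tip and clip_tip below 0.005 m)).
It fails at once if the red clip shifted by more than 4 mm (distance of clip_tip from where it was at the start of the episode above 0.004 m).
It fails at once if a bystander lifted, or shifted by more than 15 mm (distance of any of salt_shaker, jar_pepper, amber_jar, nail_brush, tape_blue from where it was at the start of the episode above 0.015 m).
It also fails if it takes over 58 s, if anything falls off the work surface, if the arm or the gripper's body presses on something with over 40 N, if the wrist force passes 120 N, or if a joint passes its speed limit or range.

### The arm

A 6-joint arm with a two-finger parallel gripper is mounted at the origin on a cart in front of the work surface, level with it; the furniture and walls round the work are solid. World frame = base frame: x ahead of the robot, y to its left, z up, the work surface at z = 0. Lengths are in mm, angles in rad, forces in N, time in s.
With the tool pointing down it reaches from about 325 to 850 mm from the base axis. Payload 15.5 kg.
Tool frame: the origin (TCP) lies at the centre of the arm's flange, where the gripper is bolted on; the fingertips stand ahead of it and the grasp point (between the pads) lies 172 mm ahead of it (env.tip_extent is the z of the fingertips in the tool frame, in mm); z points along the fingers, y is the direction in which the jaws open and shut (so a half turn about z gives the same grasp; the last joint's range is limited). The gripper opens to 91 mm and grips with 3 to 60 N. Pads are 32 mm wide; open, the fingers measure 118 mm over their backs; the gripper's body (76 mm by 178 mm) begins 60 mm behind the grasp point.
Start: joints at [1.048, 0.494, 1.345, -0, 1.302, -0.096], TCP at [259.29, 568.68, 404.715] pointing down, gripper open.
Joint ranges: [-2.91, 2.91], [-0.82, 2.16], [0.22, 2.67], [-1.22, 4.37], [0.12, 2.79], [-3.08, 3.08]. Speed limits (rad/s): [1.89, 1.89, 2.57, 3.01, 3.01, 3.01].

### API

Orientations are given as a 3x3 rotation matrix whose columns are the frame's x, y, z axes.
In Python, from cell import status, eyes, env gives the robot as it stands. The module is installed in compiled form; this text tells all that it offers.
- The arm moves only by the tool arm_command, never from a script. Its argument "moves" is a list of rows, each a list of 7 numbers: the shift along the world's x, y, z scaled (see below), then the turn, a rotation vector about the world's x, y, z scaled (see below), then the gripper's target within -1 to 1 (shut at 1, half-way at 0, fully open at -1). In form: [[dx, dy, dz, rx, ry, rz, claw], ...]. A call has 1 to 12 rows; each row shifts and turns the pose as measured when the row begins; what a row does not reach is not made up. The controller multiplies each number of a shift by 0.25 m and each number of a turn by 180 degrees. A row lasts 1/12 s, in which the tool goes at most 41.7 mm and 7.16 degrees, less where a joint would pass 70% of its speed; a pose out of reach is approached as far as the arm can. A call with a number of a shift or a turn outside -1 to 1 is refused whole. A call with a gripper value outside its range is refused whole. The fingers move at their own pace and stop on an object; "force" is the grip in N (left out, the last holds). Time passes only in rows, so rows that do not move let the fingers close. It gives the time, the measured TCP pose, the force and the opening at its end, in the units of the state.
- status.sense(): the state, without advancing time (a new reading comes with each control period).
- eyes.snapshot(name): name is "scene" or "top"; returns (picture, depth): 384x512x3 uint8, red, green, blue; 384x512 float32, mm along the optical axis (not along the pixel's ray), 0 where there is no reading.
- eyes.camera_params(name): a dict with "fx", "fy", "cx", "cy" (pixels), "world_to_cam" (4x4, takes a point from world to camera coordinates). Camera axes: x right, y down, z forward; pixel columns grow to the right and rows downward; lengths in mm; the calibration is good to about 2 mm. A picture is of the moment at which its call begins. camera_params takes no time and is no camera call.
- env.close_job(): hands the job in, once; it reports no verdict.
The state is a dict: "clock": time; "joints": joint angles; "joint_vel": joint speeds; "joint_efforts": joint torques, N m; "tcp_pos": TCP position; "orientation": TCP orientation; "contact_force": force on the tool from outside, world axes, zero at the start; "wrist_torque": the same for the moment, N m; "grip_width": finger opening in mm.
Only numpy, scipy, OpenCV 4.12 (cv2) and the standard library are available. Lean on these libraries where they do the work, as an engineer would, in place of code of your own. Each camera call takes 0.05 s, during which the arm holds its last target.

## Working session

There is one attempt and no reset: what is moved stays moved. The work goes in short steps, Python scripts to look and compute and a tool call to move; the robot and the scene stay as the last step left them, time stands still between calls to the robot, and variables do not carry over. Pictures are saved under pics/ and viewed, and the job is handed in when it is done.

Besides the shell and the picture viewer there is one more tool, called after "Call:" as a command line: name --pt "numbers of a row" for each row, then --argument value for the rest. arm_command: Moves the arm, as the interface text tells. Shifts and turns lie within -1 to 1; 1 stands for 0.25 m of shift or 180 degrees of turn. Its arguments: {"type":"object","properties":{"moves":{"type":"array"},"force":{"type":"number"}},"required":["moves"]}

```bash
mkdir -p pics; python3 - <<'E'
from cell import status, eyes, env
import cv2,numpy as np
print(status.sense(), env.tip_extent)
for n in("scene","top"):
    p,d=eyes.snapshot(n); cv2.imwrite(f"pics/{n}0.png",p[:,:,::-1]); np.savez(f"{n}0.npz",p=p,d=d)
    print(eyes.camera_params(n))
E
```

```text
{'clock': 0.0, 'joints': array([ 1.04748220e+00,  4.94206518e-01,  1.34614751e+00,  3.06339979e-05,
        1.30251198e+00, -9.55140437e-02]), 'joint_vel': array([-0.00145421, -0.00093059, -0.00126067,  0.00030225, -0.00147964,
        0.00123474]), 'joint_efforts': array([-1.63239321e-03, -8.78817272e+01, -3.81846642e+01,  7.06215715e-02,
        5.30734530e-02, -1.08202403e-04]), 'tcp_pos': array([259.21765058, 568.54179625, 404.11806341]), 'orientation': array([[-9.09877203e-01,  4.14877136e-01, -6.61946342e-04],
       [ 4.14877637e-01,  9.09876564e-01, -1.08817334e-03],
       [ 1.50831223e-04, -1.26473085e-03, -9.99999189e-01]]), 'contact_force': array([-1.67781933, -0.61808849, -0.79264593]), 'wrist_torque': array([-0.00497125, -0.02855627, -0.0144885 ]), 'grip_width': 91.18265415995414} 190.8
{'fx': 473.70414714898806, 'fy': 473.70414714898806, 'cx': 257.4568434534421, 'cy': 189.2577279320522, 'world_to_cam': array([[ 8.47721238e-01, -5.30359013e-01, -9.38192153e-03,
        -4.28810530e+02],
       [-3.72410167e-01, -5.82476006e-01, -7.22518076e-01,
         3.21758847e+02],
       [ 3.77729229e-01,  6.15987841e-01, -6.91288370e-01,
         1.06197069e+03],
       [ 0.00000000e+00,  0.00000000e+00,  0.00000000e+00,
         1.00000000e+00]])}
{'fx': 477.859534649694, 'fy': 477.859534649694, 'cx': 256.68491759473056, 'cy': 194.94428647572886, 'world_to_cam': array([[-8.30730207e-03, -9.99878679e-01, -1.31763258e-02,
         9.82411880e+01],
       [-9.81129423e-01,  1.06956062e-02, -1.93056106e-01,
         5.66476469e+02],
       [ 1.93173613e-01,  1.13239055e-02, -9.81099243e-01,
         1.50673840e+03],
       [ 0.00000000e+00,  0.00000000e+00,  0.00000000e+00,
         1.00000000e+00]])}
```

View pics/scene0.png

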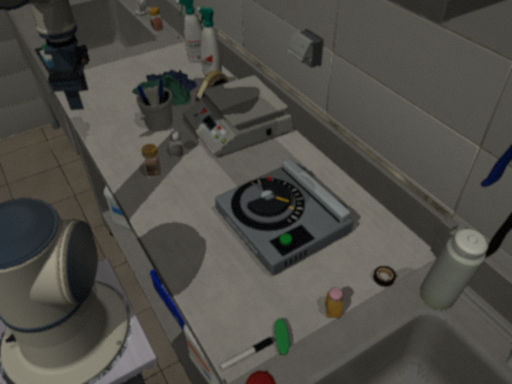

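View pics/top0.png

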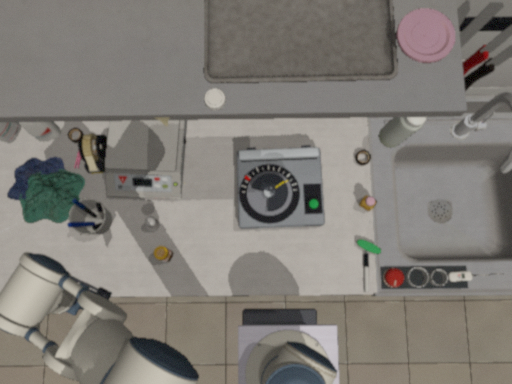

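The top view shows the sealer at about (280,188), the dial at (269,192), the yellow index pointing up-right to about (287,182), the red clip near (247,180) and the green button at (314,204). I'll zoom in and measure.

```bash
cat > h.py <<'E'
import numpy as np,cv2
from cell import eyes
def ray(n,u,v,z):
    c=eyes.camera_params(n);T=c["world_to_cam"];R=T[:3,:3];t=T[:3,3]
    o=-R.T@t; d=R.T@np.array([(u-c["cx"])/c["fx"],(v-c["cy"])/c["fy"],1.])
    return o+d*(z-o[2])/d[2]
def masks(p):
    h=cv2.cvtColor(p,cv2.COLOR_RGB2HSV)
    return dict(yellow=cv2.inRange(h,(22,110,90),(35,255,255)),
      red=cv2.inRange(h,(0,150,90),(8,255,255))|cv2.inRange(h,(172,150,90),(180,255,255)),
      green=cv2.inRange(h,(50,120,60),(80,255,255)))
E
python3 - <<'E'
from h import *
for n,(x0,x1,y0,y1) in dict(top=(230,330,140,235),scene=(205,365,155,280)).items():
    z=np.load(n+"0.npz");p=z["p"];d=z["d"]
    c=p[y0:y1,x0:x1]; cv2.imwrite(f"pics/{n}_z.png",cv2.resize(c,None,fx=5 if n=="scene" else 6,fy=5 if n=="scene" else 6,interpolation=cv2.INTER_CUBIC)[:,:,::-1])
    zz=dict(yellow=69,red=67,green=80)
    for k,m in masks(p).items():
        m2=np.zeros_like(m);m2[y0:y1,x0:x1]=m[y0:y1,x0:x1]
        N,l,s,ce=cv2.connectedComponentsWithStats(m2)
        for i in range(1,N):
            if s[i,4]>3: print(n,k,s[i],ce[i],ray(n,*ce[i],zz[k]).round(1), np.median(d[l==i]))
E
```

```text
top yellow [275 180  13   9  41] [280.07317073 183.90243902] [600.6  16.2  69. ] 1533.7909
top red [245 176   5   5  15] [246.8        178.06666667] [621.8 124.5  67. ] 1561.7379
top green [309 198  10  11  86] [313.36046512 203.39534884] [533.1 -88.7  80. ] 1529.6466
scene yellow [277 197  10   4  14] [280.78571429 198.57142857] [603.9  38.   69. ] 1237.551
scene yellow [290 206   4   3   7] [291.42857143 207.42857143] [609.   -4.3  69. ] 1244.2231
scene red [268 177   3   3   7] [269.         177.71428571] [623.7 126.1  67. ] 1329.5942
scene green [280 234  11  10  89] [285.14606742 238.3258427 ] [529.7 -90.2  80. ] 1149.981
```

View pics/top_z.png

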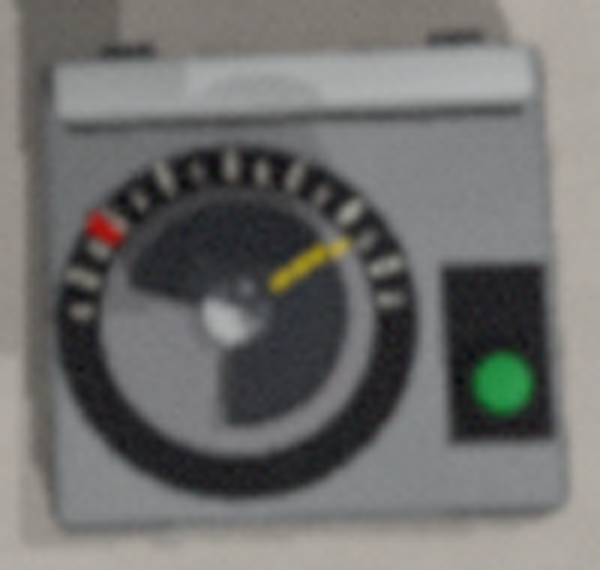

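View pics/scene_z.png

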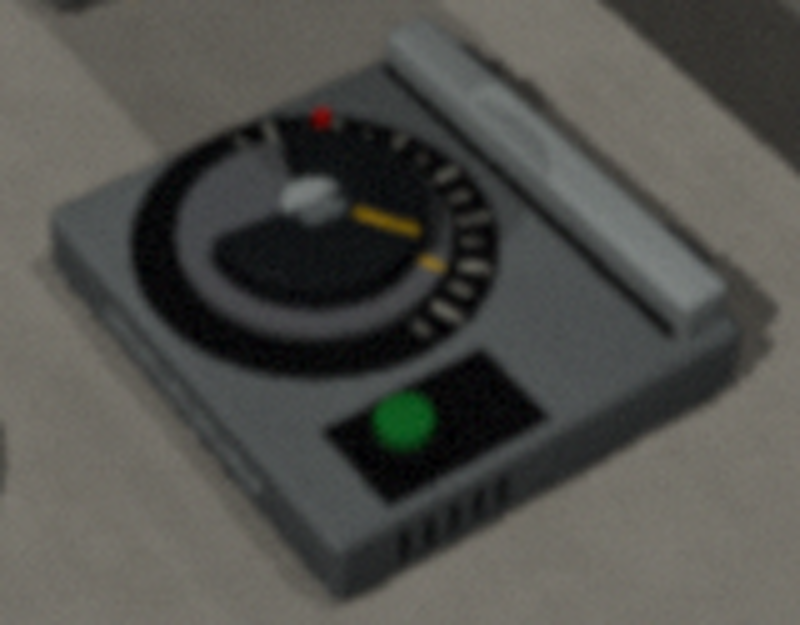

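```bash
cat >> h.py <<'E'
def fitc(P):
    A=np.c_[2*P[:,:2],np.ones(len(P))];b=(P[:,:2]**2).sum(1)
    s=np.linalg.lstsq(A,b,rcond=None)[0];r=np.sqrt(s[2]+s[0]**2+s[1]**2)
    return s[:2],r,np.abs(np.hypot(*(P[:,:2]-s[:2]).T)-r).mean()
E
python3 - <<'E'
from h import *
for n,(x0,x1,y0,y1),lo in (("top",(230,330,140,235),0),("scene",(205,365,155,280),0)):
    p=np.load(n+"0.npz")["p"];g=cv2.cvtColor(p,cv2.COLOR_RGB2GRAY)
    g=cv2.GaussianBlur(g,(3,3),0)
    m=np.zeros_like(g);m[y0:y1,x0:x1]=(g[y0:y1,x0:x1]<(68 if n=="top" else 48))*255
    # join the ring
    m=cv2.morphologyEx(m,cv2.MORPH_CLOSE,np.ones((3,3)))
    cs,_=cv2.findContours(m,cv2.RETR_EXTERNAL,cv2.CHAIN_APPROX_NONE)
    for c in sorted(cs,key=cv2.contourArea)[-3:]:
        h=cv2.convexHull(c)[:,0,:]
        P=np.array([ray(n,*q,60.5) for q in c[:,0,:]])
        for _ in range(5):
            ce,r,e=fitc(P);dv=np.abs(np.hypot(*(P[:,:2]-ce).T)-r);P=P[dv<2*dv.mean()+.5]
        print(n,cv2.contourArea(c),cv2.boundingRect(c),ce.round(1),r,e,len(P))
        mm=cv2.minAreaRect(c);print("   ",mm,ray(n,*mm[0],65).round(1))
    cv2.imwrite(f"pics/{n}_m.png",cv2.resize(m[y0:y1,x0:x1],None,fx=4,fy=4))
    # steel hub and jaw
E
```

```text
top 417.5 (304, 184, 18, 29) [553.6 -88.2] 40.183176259198305 7.975743574450562 83
    ((312.4292907714844, 198.29827880859375), (28.24529266357422, 16.207279205322266), 86.633544921875) [552.5 -87.9  65. ]
top 546.0 (239, 177, 60, 46) [571.6  52.8] 87.26816842878695 8.316813851536068 212
    ((267.18121337890625, 201.47317504882812), (59.840084075927734, 40.83955383300781), 10.007979393005371) [543.7  58.9  65. ]
top 900.0 (248, 165, 41, 45) [596.3  53.9] 68.94542029605574 6.479001796492255 110
    ((272.48651123046875, 182.91891479492188), (46.171478271484375, 37.93707275390625), 53.97262954711914) [605.   40.8  65. ]
scene 496.5 (273, 224, 79, 50) [ 579.7 -105.4] 83.50792837382322 26.025261480741246 156
    ((312.36700439453125, 248.6629180908203), (7.077260494232178, 91.48883056640625), 61.0323371887207) [ 574.3 -142.2   65. ]
scene 586.5 (270, 225, 44, 31) [551.7 -88.9] 42.805711357793804 8.685583989148553 94
    ((291.59552001953125, 239.67515563964844), (19.952173233032227, 40.143775939941406), 61.38954162597656) [548.2 -92.   65. ]
scene 3150.0 (231, 168, 108, 63) [582.4  47.9] 104.43359717795288 5.329922692792379 170
    ((282.46630859375, 198.31234741210938), (60.17971420288086, 104.34300231933594), 82.11685943603516) [610.6  39.6  65. ]
```

View pics/top_m.png

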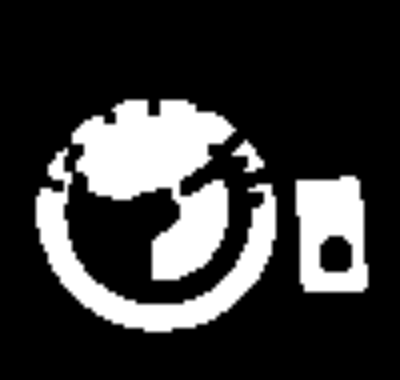

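View pics/scene_m.png

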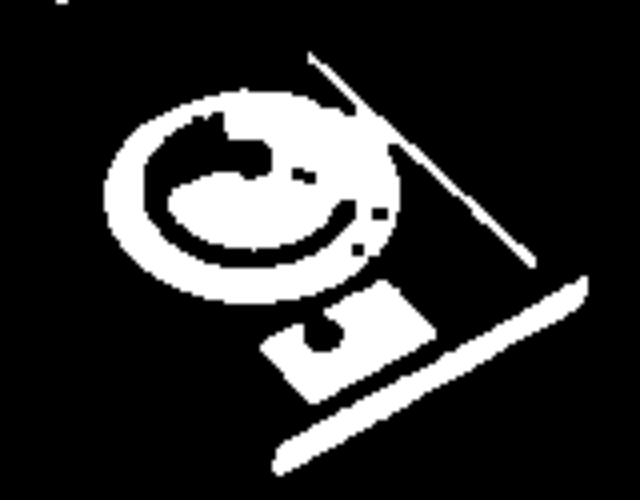

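```bash
cat >> h.py <<'E'
def ringfit(p,n,ce=(583.,50.),th=None,z=60.5,rng=(80,112)):
    g=cv2.cvtColor(p,cv2.COLOR_RGB2GRAY).astype(np.float32)
    c=eyes.camera_params(n);T=c["world_to_cam"]
    def proj(X):
        q=(T[:3,:3]@X.T).T+T[:3,3];return np.c_[c["fx"]*q[:,0]/q[:,2]+c["cx"],c["fy"]*q[:,1]/q[:,2]+c["cy"]]
    ce=np.array(ce)
    rs=np.arange(rng[0],rng[1],.5)
    for it in range(4):
        P=[]
        for a in np.radians(np.arange(0,360,4)):
            X=np.c_[ce[0]+rs*np.cos(a),ce[1]+rs*np.sin(a),0*rs+z];uv=proj(X).astype(np.float32)
            v=cv2.remap(g,uv[:,:1],uv[:,1:],cv2.INTER_LINEAR).ravel()
            dv=np.convolve(v,np.r_[np.ones(8),-np.ones(8)],'valid');i=dv.argmax()
            if dv[i]>80: P.append(X[i+8-0])
        P=np.array(P)
        for _ in range(8):
            ce,r,e=fitc(P);w=np.abs(np.hypot(*(P[:,:2]-ce).T)-r);P=P[w<max(2.,1.8*w.mean())] if w.max()>2 else P
    return ce,r,e,len(P)
E
python3 - <<'E'
from h import *
for n in("top","scene"):
    p=np.load(n+"0.npz")["p"]
    ce,r,e,k=ringfit(p,n);print(n,ce,r,e,k)
    m=masks(p)
    for nm,z in(("yellow",69),("red",67)):
        v,u=np.nonzero(m[nm]);P=np.array([ray(n,a,b,z)for a,b in zip(u,v)])
        rr=np.hypot(*(P[:,:2]-ce).T);P=P[rr<110];rr=rr[rr<110]
        an=np.arctan2(P[:,1]-ce[1],P[:,0]-ce[0])
        print(nm,len(P),rr.min(),rr.max(),"mean ang",np.median(an)); 
        if nm=="yellow": print(np.c_[rr,an].round(2)[np.argsort(rr)][::4])
    # jaw direction : nothing yet
# yaw from housing/button: angle axis->button
for n,ce,b in():pass
E
```

```text
top [572.99126467  52.39517815] 98.37146022857503 0.47808761981601244 87
yellow 41 24.0623361546092 71.46220368629562 mean ang -0.9234057112620573
[[24.06 -0.94]
 [28.67 -0.92]
 [33.3  -0.9 ]
 [37.89 -0.76]
 [40.49 -0.94]
 [45.11 -0.92]
 [49.52 -0.82]
 [52.33 -0.95]
 [56.96 -0.93]
 [62.27 -1.  ]
 [71.46 -0.97]]
red 15 77.49621908794354 95.90984834633042 mean ang 0.978854330869641
scene [570.62439738  51.7003151 ] 98.92834572078424 0.4889830598054873 80
yellow 21 26.75133462794687 72.37565408213366 mean ang -0.4545210753092201
[[26.75 -0.24]
 [31.87 -0.3 ]
 [37.05 -0.34]
 [46.51 -0.55]
 [66.28 -0.96]
 [72.38 -0.98]]
red 7 86.07387549651396 94.56162684269151 mean ang 0.9508443052108095
```

Call:
arm_command --pt "0.078 -0.14 0 0 0 -0.033 1" --pt "0.078 -0.14 0 0 0 -0.033 1" --pt "0.078 -0.14 0 0 0 -0.033 1" --pt "0.078 -0.14 0 0 0 -0.033 1" --pt "0.078 -0.14 0 0 0 -0.033 1" --pt "0.078 -0.14 0 0 0 -0.033 1" --pt "0.078 -0.14 0 0 0 -0.033 1" --pt "0.078 -0.14 0 0 0 -0.033 1" --pt "0.078 -0.14 0 0 0 -0.033 1" --pt "0.078 -0.14 0 0 0 -0.033 1" --pt "0.078 -0.14 0 0 0 -0.033 1" --pt "0.078 -0.14 0 0 0 -0.033 1" --force 20

```text
clock: 1.1
tcp_pos: [493.6, 135.5, 401.3]
orientation: [[0.145, 0.989, -0.003], [0.989, -0.145, 0.002], [0.001, -0.004, -1.0]]
contact_force: [0.7, 1.1, 0.6]
grip_width: 14.5
```

```bash
cat >> h.py <<'E'
from scipy.spatial.transform import Rotation as Ro
from cell import status
AX=np.array([572.,52.])
def off(x,y,ztip,phi):
    "scaled remaining move to tip (x,y,ztip), tool x heading phi deg, pointing down"
    s=status.sense();R=np.array(s["orientation"]);p=np.array(s["tcp_pos"])
    a=np.radians(phi);X=np.array([np.cos(a),np.sin(a),0]);Z=np.array([0,0,-1.]);Rt=np.c_[X,np.cross(Z,X),Z]
    rv=Ro.from_matrix(Rt@R.T).as_rotvec(degrees=True)
    print("clock",round(s["clock"],2),"tip",(p+R[:,2]*190.8).round(1),"phi",np.degrees(np.arctan2(R[1,0],R[0,0])).round(1),"F",np.round(s["contact_force"],1),"w",round(s["grip_width"],1))
    d=np.array([x,y,ztip+190.8])-p
    print("mm",d.round(1),"deg",rv.round(1)," scaled",(d/250).round(4),(rv/180).round(4))
def wall(psi,r,t):
    "box centre for wall of the dial at index angle psi"
    w=psi+np.pi+np.radians(50);return AX+r*np.array([np.cos(w),np.sin(w)])+t*np.array([np.sin(w),-np.cos(w)]),np.degrees(w)-90
E
python3 -c "
from h import *
c,f=wall(-.97,44,24);print(c,f);off(*c,130,f)"
```

```text
[530.54062938  80.16239669] 84.42309387231015
clock 1.1 tip [493.  135.8 210.5] phi 81.7 F [0.7 1.1 0.6] w 14.5
mm [ 36.9 -55.3 -80.5] deg [-0.1 -0.2  2.8]  scaled [ 0.1477 -0.2213 -0.322 ] [-0.0005 -0.0011  0.0153]
```

Call:
arm_command --pt "0.05 -0.074 -0.1 0 0 0.005 1" --pt "0.05 -0.074 -0.11 0 0 0.005 1" --pt "0.048 -0.074 -0.11 0 0 0.005 1" --pt "0 0 0 0 0 0 1" --pt "0 0 0 0 0 0 1"

```text
clock: 1.52
tcp_pos: [535.6, 69.2, 318.7]
orientation: [[0.113, 0.994, 0.001], [0.994, -0.113, 0.001], [0.001, 0.001, -1.0]]
contact_force: [-0.0, 0.1, -0.5]
grip_width: 0.7
```

```bash
python3 - <<'E'
from h import *
c,f=wall(-.97,44,24);off(*c,100,f)
for n,(x0,x1,y0,y1) in dict(top=(230,330,140,235),scene=(205,365,155,280)).items():
    p,d=eyes.snapshot(n)
    k=5 if n=="scene" else 6
    cv2.imwrite(f"pics/{n}1.png",cv2.resize(p[y0:y1,x0:x1],None,fx=k,fy=k,interpolation=cv2.INTER_CUBIC)[:,:,::-1])
E
```

```text
clock 1.52 tip [535.8  69.4 127.9] phi 83.5 F [-0.   0.1 -0.5] w 0.7
mm [ -5.   11.  -27.9] deg [-0.1  0.1  0.9]  scaled [-0.02    0.0438 -0.1114] [-0.0004  0.0004  0.0052]
```

View pics/scene1.png

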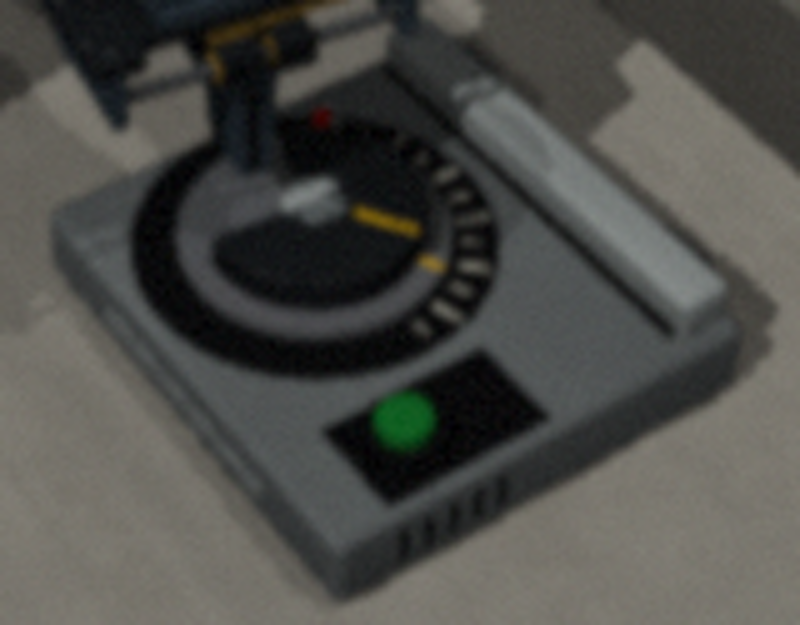

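View pics/top1.png

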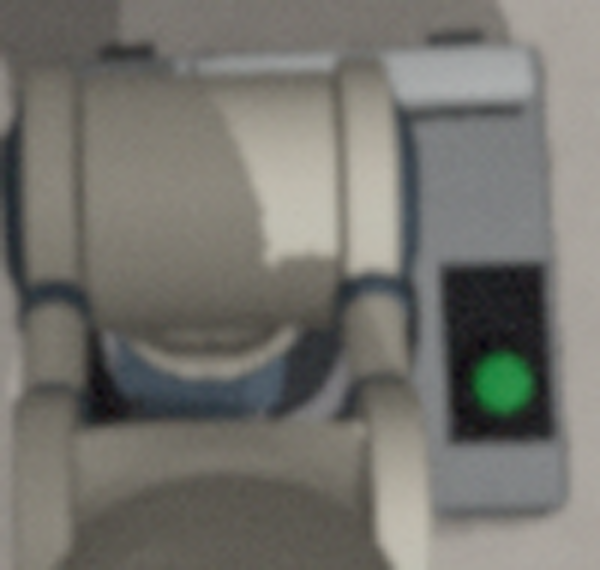

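The finger tips hang above the notch in the scene view, at about (245,165) in the crop. The fingers look about as thin as assumed. I'll move sideways first, then go down.

Call:
arm_command --pt "-0.02 0.044 0 0 0 0.005 1" --pt "0 0 0 0 0 0 1" --pt "0 0 -0.06 0 0 0 1" --pt "0 0 -0.04 0 0 0 1" --pt "0 0 0 0 0 0 1"

```text
clock: 2.03
tcp_pos: [528.8, 86.3, 298.4]
orientation: [[0.09, 0.996, 0.009], [0.996, -0.09, 0.002], [0.003, 0.009, -1.0]]
contact_force: [-0.2, 0.6, 0.4]
grip_width: 0.4
```

```bash
python3 -c "
from h import *
c,f=wall(-.97,44,24);off(*c,75,f)"
```

```text
clock 2.03 tip [530.5  86.8 107.6] phi 84.8 F [-0.2  0.6  0.4] w 0.4
mm [  1.7  -6.2 -32.6] deg [-0.1  0.5 -0.4]  scaled [ 0.007  -0.0247 -0.1303] [-0.0007  0.0029 -0.0023]
```

Call:
arm_command --pt "0.007 -0.02 -0.03 0 0.003 0 1" --pt "0 0 -0.035 0 0 0 1" --pt "0 0 -0.03 0 0 0 1" --pt "0 0 0 0 0 0 1"

```text
clock: 2.37
tcp_pos: [530.7, 81.8, 274.0]
orientation: [[0.088, 0.996, 0.0], [0.996, -0.088, 0.002], [0.002, 0.0, -1.0]]
contact_force: [-1.2, -0.5, -0.6]
grip_width: 0.5
```

```bash
python3 -c "
from h import *
c,f=wall(-.97,44,24);off(*c,75,f)"
```

```text
clock 2.37 tip [530.8  82.3  83.2] phi 84.9 F [-1.2 -0.5 -0.6] w 0.5
mm [-0.2 -1.7 -8.2] deg [-0.1  0.  -0.5]  scaled [-0.0007 -0.0067 -0.0326] [-0.0007  0.0001 -0.0028]
```

Call:
arm_command --pt "0 -0.007 -0.024 0 0 -0.002 1" --pt "0 0 0 0 0 0 1"

```text
clock: 2.53
tcp_pos: [530.7, 79.8, 267.0]
orientation: [[0.096, 0.995, -0.0], [0.995, -0.096, 0.002], [0.002, -0.0, -1.0]]
contact_force: [-0.4, -0.7, 0.0]
grip_width: 0.7
```

```bash
python3 -c "
from h import *
off(*wall(-.97,44,24)[0],76,84.4)
pc=None
for k in range(20):
    psi=-.97+.1*k
    c,f=wall(psi,41,17)
    print(k,round(psi,2),c.round(1),round(f,1),'' if pc is None else ((c-pc)/250).round(4));pc=c
"
```

```text
clock 2.53 tip [530.7  80.2  76.2] phi 84.5 F [-0.4 -0.7  0. ] w 0.7
mm [-0.2  0.3 -0.2] deg [-0.1 -0.  -0.1]  scaled [-0.0008  0.0013 -0.0009] [-0.0007 -0.0001 -0.0006]
0 -0.97 [532.8  72.9] 84.4 
1 -0.87 [531.   68.9] 90.2 [-0.0076 -0.0161]
2 -0.77 [529.5  64.7] 95.9 [-0.0059 -0.0167]
3 -0.67 [528.4  60.4] 101.6 [-0.0042 -0.0172]
4 -0.57 [527.8  56. ] 107.3 [-0.0025 -0.0176]
5 -0.47 [527.6  51.6] 113.1 [-0.0007 -0.0177]
6 -0.37 [527.9  47.1] 118.8 [ 0.0011 -0.0177]
7 -0.27 [528.6  42.8] 124.5 [ 0.0028 -0.0175]
8 -0.17 [529.7  38.5] 130.3 [ 0.0046 -0.0172]
9 -0.07 [531.3  34.3] 136.0 [ 0.0062 -0.0166]
10 0.03 [533.3  30.3] 141.7 [ 0.0079 -0.0159]
11 0.13 [535.6  26.6] 147.4 [ 0.0094 -0.015 ]
12 0.23 [538.3  23.1] 153.2 [ 0.0109 -0.014 ]
13 0.33 [541.4  19.9] 158.9 [ 0.0122 -0.0129]
14 0.43 [544.7  17. ] 164.6 [ 0.0134 -0.0116]
15 0.53 [548.4  14.4] 170.4 [ 0.0145 -0.0102]
16 0.63 [552.2  12.3] 176.1 [ 0.0155 -0.0087]
17 0.73 [556.3  10.5] 181.8 [ 0.0163 -0.0071]
18 0.83 [560.5   9.1] 187.6 [ 0.0169 -0.0054]
19 0.93 [564.9   8.2] 193.3 [ 0.0174 -0.0037]
```

Call:
arm_command --pt "0.004 -0.015 0 0 0 0 1" --pt "0.004 -0.014 0 0 0 0 1" --pt "-0.0076 -0.016 0 0 0 0.032 1" --pt "-0.006 -0.017 0 0 0 0.032 1" --pt "-0.004 -0.017 0 0 0 0.032 1" --pt "-0.0025 -0.0176 0 0 0 0.032 1" --pt "0 0 0 0 0 0 1"

```text
clock: 3.12
tcp_pos: [527.9, 54.2, 267.3]
orientation: [[-0.317, 0.948, -0.002], [0.948, 0.317, 0.004], [0.005, -0.001, -1.0]]
contact_force: [-0.6, 1.3, -0.4]
grip_width: 0.3
```

```bash
cat > chk.py <<'E'
from h import *
import sys
psi=float(sys.argv[1]);c,f=wall(psi,41,17);off(*c,76,f)
n="scene";p,d=eyes.snapshot(n);x0,x1,y0,y1=205,365,155,280
cv2.imwrite(f"pics/{sys.argv[2]}.png",cv2.resize(p[y0:y1,x0:x1],None,fx=5,fy=5,interpolation=cv2.INTER_CUBIC)[:,:,::-1])
h=cv2.cvtColor(p,cv2.COLOR_RGB2HSV);m=cv2.inRange(h,(18,100,70),(35,255,255))
ax=np.array([570.6,51.7])
for z,lo,hi in((90,20,60),(69,60,78)):
    v,u=np.nonzero(m);P=np.array([ray(n,a,b,z)[:2] for a,b in zip(u,v)])-ax
    rr=np.hypot(*P.T);k=(rr>lo)&(rr<hi)
    if k.any(): print("z",z,k.sum(),"index angle",np.median(np.arctan2(P[k,1],P[k,0])).round(3), "r",rr[k].min().round(),rr[k].max().round())
E
python3 chk.py -.57 p2
```

```text
clock 3.12 tip [527.5  55.   76.5] phi 108.5 F [-0.6  1.3 -0.4] w 0.3
mm [-0.1  1.8 -0.5] deg [-0.3 -0.1 -1.2]  scaled [-0.0003  0.0073 -0.0019] [-0.0014 -0.0006 -0.0064]
z 90 27 index angle -0.429 r 30.0 54.0
z 69 6 index angle 1.356 r 60.0 77.0
```

View pics/p2.png

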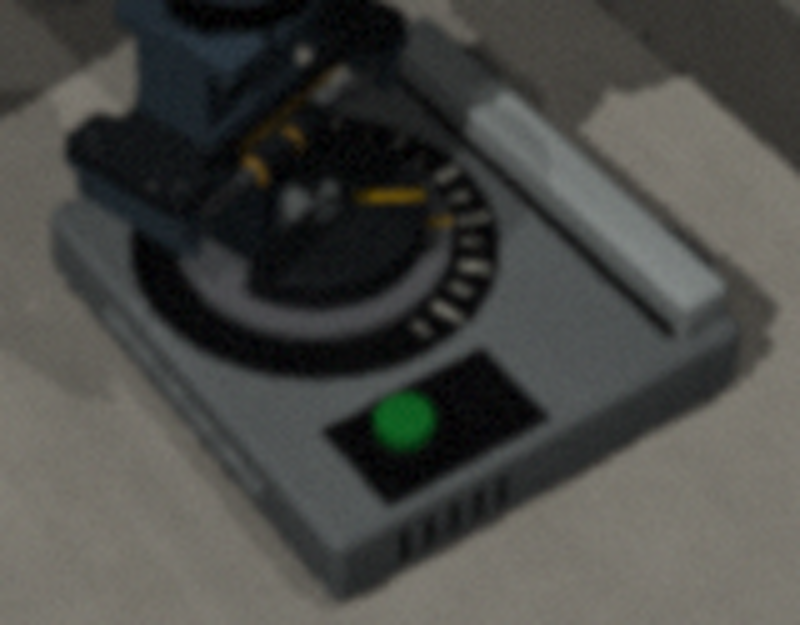

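The yellow line runs from about (360,197) to (450,222) in the crop, so the dial has turned to about -0.43. The finger is in the notch pushing the wall, so I'll continue round.

Call:
arm_command --pt "-0.0007 -0.0177 0 0 0 0.037 1" --pt "0.001 -0.0177 0 0 0 0.037 1" --pt "0.003 -0.0175 0 0 0 0.035 1" --pt "0.0046 -0.0172 0 0 0 0.034 1" --pt "0.006 -0.0166 0 0 0 0.032 1" --pt "0.008 -0.016 0 0 0 0.032 1" --pt "0 0 0 0 0 0 1"

```text
clock: 3.75
tcp_pos: [533.3, 28.9, 267.9]
orientation: [[-0.822, 0.569, -0.006], [0.569, 0.822, 0.004], [0.007, -0.0, -1.0]]
contact_force: [0.3, -0.0, -0.0]
grip_width: 0.3
```

```bash
python3 chk.py .03 p3
```

```text
clock 3.75 tip [532.2  29.6  77.1] phi 145.3 F [ 0.3 -0.  -0. ] w 0.3
mm [-0.   1.5 -1.1] deg [-0.2 -0.3 -3.6]  scaled [-0.0001  0.0059 -0.0046] [-0.0012 -0.0019 -0.02  ]
```

View pics/p3.png

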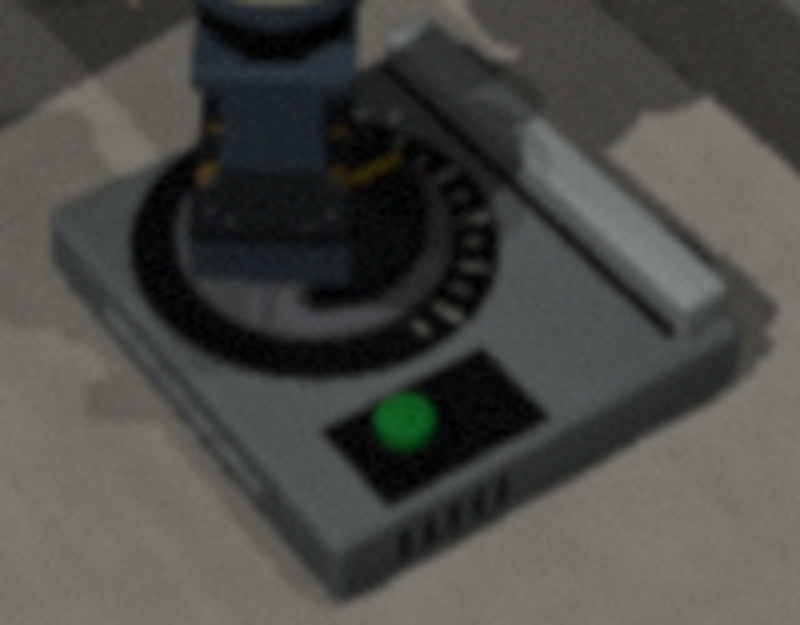

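The yellow line now runs from about (345,183) to (415,152) in the crop, pointing roughly along +x. Continuing.

Call:
arm_command --pt "0.0094 -0.015 -0.001 0 0 0.032 1" --pt "0.011 -0.014 -0.001 0 0 0.032 1" --pt "0.012 -0.013 -0.001 0 0 0.032 1" --pt "0.0134 -0.0116 -0.001 0 0 0.032 1" --pt "0.0145 -0.01 0 0 0 0.032 1" --pt "0.0155 -0.0087 0 0 0 0.032 1" --pt "0 0 0 0 0 0 1"

```text
clock: 4.38
tcp_pos: [551.0, 12.2, 267.5]
orientation: [[-1.0, 0.028, -0.01], [0.028, 1.0, -0.001], [0.01, -0.001, -1.0]]
contact_force: [-0.1, 0.4, -0.5]
grip_width: 0.7
```

```bash
python3 chk.py .63 p4
```

```text
clock 4.38 tip [549.   12.1  76.7] phi 178.4 F [-0.1  0.4 -0.5] w 0.7
mm [ 1.3  0.  -0.7] deg [ 0.  -0.6 -2.3]  scaled [ 0.0051  0.0001 -0.0029] [ 0.0002 -0.0033 -0.0129]
```

View pics/p4.png

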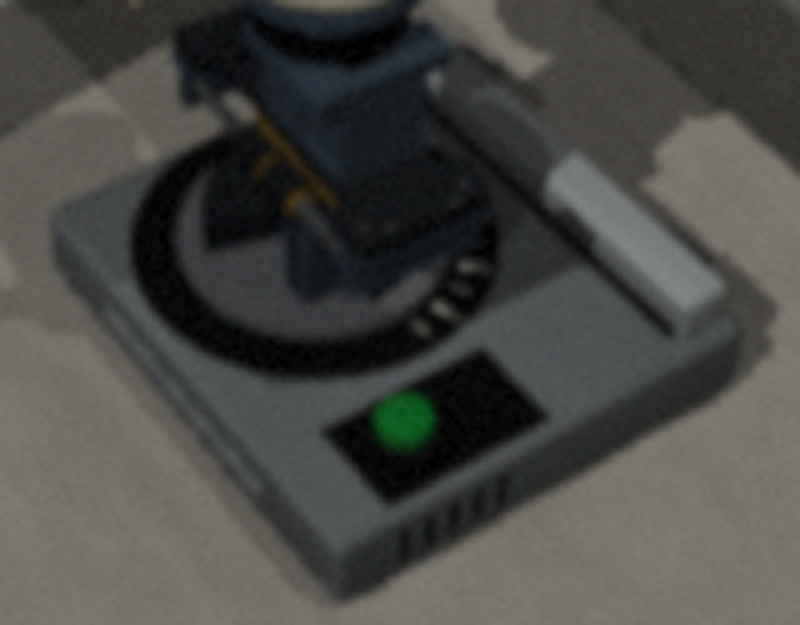

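The index is hidden by the gripper (roughly 0.7 rad expected). I'll back off, lift clear and look.

Call:
arm_command --pt "-0.01 0.008 0.02 0 0 0 1" --pt "0 0 0.1 0 0 0 1" --pt "0 0 0.12 0 0 0 1" --pt "0 0 0.12 0 0 0 1" --pt "0 -0.15 0 0 0 -0.03 1" --pt "0 -0.15 0 0 0 -0.03 1" --pt "0 -0.15 0 0 0 -0.03 1" --pt "0 -0.15 0 0 0 -0.03 1" --pt "0 -0.15 0 0 0 -0.03 1" --pt "0 0 0 0 0 0 1"

```text
clock: 5.27
tcp_pos: [544.1, -174.7, 367.0]
orientation: [[-0.835, 0.55, -0.003], [0.55, 0.835, 0.002], [0.004, 0.0, -1.0]]
contact_force: [-0.5, 0.0, -1.0]
grip_width: 0.6
```

```bash
cat > look.py <<'E'
from h import *
import sys
AXS=dict(top=(573.,52.4),scene=(570.6,51.7))
for n,(x0,x1,y0,y1) in dict(top=(230,330,140,235),scene=(205,365,155,280)).items():
    p,d=eyes.snapshot(n);k=5 if n=="scene" else 6
    cv2.imwrite(f"pics/{n}_{sys.argv[1]}.png",cv2.resize(p[y0:y1,x0:x1],None,fx=k,fy=k,interpolation=cv2.INTER_CUBIC)[:,:,::-1])
    h=cv2.cvtColor(p,cv2.COLOR_RGB2HSV);ax=np.array(AXS[n])
    for nm,m,z,lo,hi in(("body line",cv2.inRange(h,(18,90,60),(36,255,255)),90,20,62),("skirt line",cv2.inRange(h,(18,90,60),(36,255,255)),69,58,78),
      ("clip",cv2.inRange(h,(0,110,60),(8,255,255))|cv2.inRange(h,(172,110,60),(180,255,255)),68,74,102)):
        v,u=np.nonzero(m);P=np.array([ray(n,a,b,z)[:2] for a,b in zip(u,v)])-ax
        rr=np.hypot(*P.T);q=(rr>lo)&(rr<hi);an=np.arctan2(P[q,1],P[q,0])
        if q.any(): print(n,nm,q.sum(),"angle med",np.median(an).round(3),"mean",an.mean().round(3),"r",rr[q].min().round(),rr[q].max().round())
E
python3 look.py a; python3 -c "
from h import *
off(531,-89,120,90)"
```

```text
top body line 45 angle med 0.628 mean 0.623 r 21.0 61.0
top skirt line 11 angle med 0.603 mean 0.594 r 59.0 72.0
top clip 24 angle med 0.976 mean 0.974 r 77.0 97.0
scene body line 28 angle med 0.625 mean 0.621 r 22.0 57.0
scene skirt line 14 angle med 0.743 mean 0.739 r 58.0 78.0
scene clip 16 angle med 0.951 mean 0.952 r 81.0 97.0
clock 5.37 tip [ 543.1 -169.8  175.9] phi 147.2 F [ 0.4  0.7 -0.5] w 0.2
mm [-12.9  81.6 -55.9] deg [ -0.4  -0.1 -57.2]  scaled [-0.0517  0.3265 -0.2235] [-0.002  -0.0006 -0.3176]
```

View pics/top_a.png

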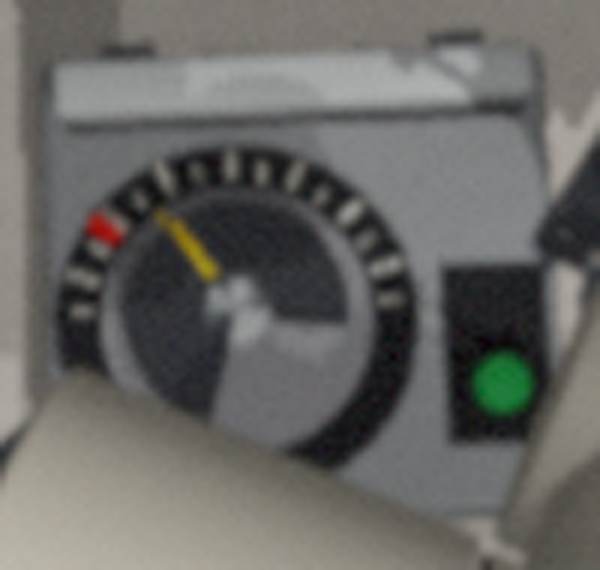

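View pics/scene_a.png

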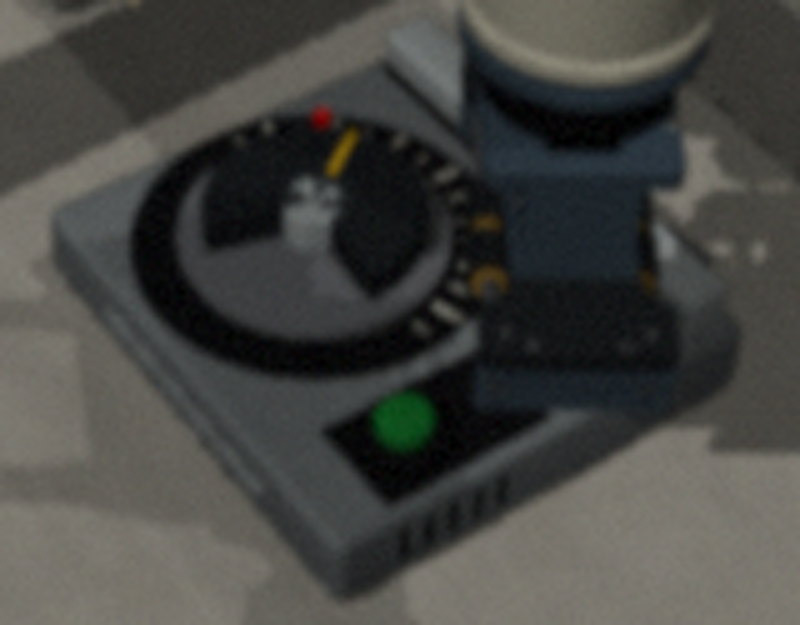

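Top crop: index from (213,275) to (160,212), clip at (105,230). Both views put the dial near 0.625 and the clip near 0.965, so about 0.34 rad remains.

```bash
python3 -c "
from h import *
w=.625+np.pi+np.radians(50);d=np.array([549.,12.1])-AX
print('r,t',d@[np.cos(w),np.sin(w)],d@[np.sin(w),-np.cos(w)])
for t in(28,22,17,13): print(t,[ (wall(p,41,t)[0].round(1),wall(p,41,t)[1].round(1)) for p in(.625,.965)])
off(*wall(.625,42,28)[0],150,178)
"
```

```text
r,t 41.47388024602232 20.02316801454255
28 [(array([541.1,  13.2]), np.float64(175.8)), (array([555.8,   5.1]), np.float64(195.3))]
22 [(array([547.1,  12.7]), np.float64(175.8)), (array([561.6,   6.6]), np.float64(195.3))]
17 [(array([552. ,  12.4]), np.float64(175.8)), (array([566.4,   8. ]), np.float64(195.3))]
13 [(array([556. ,  12.1]), np.float64(175.8)), (array([570.3,   9. ]), np.float64(195.3))]
clock 5.37 tip [ 543.1 -169.8  175.9] phi 147.2 F [ 0.4  0.7 -0.5] w 0.2
mm [ -2.9 182.8 -25.9] deg [-0.2 -0.3 30.8]  scaled [-0.0117  0.7311 -0.1035] [-0.001  -0.0017  0.1712]
```

Call:
arm_command --pt "-0.002 0.146 0 0 0 0.034 1" --pt "-0.002 0.146 0 0 0 0.034 1" --pt "-0.002 0.146 0 0 0 0.034 1" --pt "-0.002 0.146 0 0 0 0.034 1" --pt "-0.003 0.14 0 0 0 0.034 1" --pt "0 0 -0.05 0 0 0 1" --pt "0 0 -0.05 0 0 0 1" --pt "0 0 0 0 0 0 1"

```text
clock: 6.03
tcp_pos: [535.9, 28.3, 343.2]
orientation: [[-1.0, 0.023, -0.003], [0.023, 1.0, 0.003], [0.004, 0.003, -1.0]]
contact_force: [-0.9, 0.5, -0.0]
grip_width: 0.4
```

```bash
python3 -c "
from h import *
off(*wall(.625,42,28)[0],76,177)
"
```

```text
clock 6.03 tip [535.3  29.  152.4] phi 178.7 F [-0.9  0.5 -0. ] w 0.4
mm [  5.1 -16.2 -76.4] deg [-0.2 -0.2 -1.7]  scaled [ 0.0204 -0.0647 -0.3057] [-0.0011 -0.0011 -0.0094]
```

Call:
arm_command --pt "0.02 -0.065 0 0 0 -0.008 1" --pt "0 0 0 0 0 0 1" --pt "0 0 -0.08 0 0 0 1" --pt "0 0 -0.08 0 0 0 1" --pt "0 0 -0.04 0 0 0 1" --pt "0 0 0 0 0 0 1"

```text
clock: 6.53
tcp_pos: [539.4, 16.7, 295.3]
orientation: [[-0.999, 0.052, -0.001], [0.052, 0.999, 0.004], [0.001, 0.004, -1.0]]
contact_force: [-0.5, -0.4, -0.1]
grip_width: 0.4
```

```bash
python3 -c "
from h import *
off(*wall(.625,42,28)[0],76,177)
"
```

```text
clock 6.53 tip [539.2  17.5 104.5] phi 177.0 F [-0.5 -0.4 -0.1] w 0.4
mm [  1.6  -4.6 -28.5] deg [-0.2 -0.1 -0. ]  scaled [ 0.0064 -0.0183 -0.1138] [-0.0014 -0.0004 -0.0001]
```

Call:
arm_command --pt "0.006 -0.018 -0.02 0 0 0 1" --pt "0 0 -0.04 0 0 0 1" --pt "0 0 -0.03 0 0 0 1" --pt "0 0 -0.018 0 0 0 1" --pt "0 0 0 0 0 0 1"

```text
clock: 6.95
tcp_pos: [541.4, 12.3, 268.2]
orientation: [[-0.999, 0.053, 0.001], [0.053, 0.999, 0.004], [-0.001, 0.004, -1.0]]
contact_force: [-0.1, 0.4, 0.8]
grip_width: 0.3
```

```bash
python3 -c "
from h import *
off(*wall(.965,41.5,20)[0],77,195.3+2)
"
```

```text
clock 6.95 tip [541.6  13.1  77.4] phi 177.0 F [-0.1  0.4  0.8] w 0.3
mm [22.2 -5.6 -0.4] deg [-0.2  0.  20.3]  scaled [ 0.0889 -0.0225 -0.0016] [-0.0014  0.      0.113 ]
```

Call:
arm_command --pt "0.013 0 0 0 0 0.005 1" --pt "0.014 -0.001 0 0 0 0.016 1" --pt "0.014 -0.004 0 0 0 0.02 1" --pt "0.014 -0.005 0 0 0 0.02 1" --pt "0.014 -0.006 0 0 0 0.02 1" --pt "0.01 -0.005 0 0 0 0.02 1" --pt "0 0 0 0 0 0 1" --pt "0 0 0 0 0 0 1"

```text
clock: 7.62
tcp_pos: [561.8, 7.2, 268.7]
orientation: [[-0.96, -0.279, -0.005], [-0.279, 0.96, 0.004], [0.004, 0.005, -1.0]]
contact_force: [-1.6, -0.2, -0.7]
grip_width: 0.4
```

```bash
python3 -c "
from h import *
off(*wall(.965,41.5,20)[0],77,195.3+2)
";python3 look.py b
```

```text
clock 7.62 tip [560.8   7.9  77.9] phi -163.8 F [-1.6 -0.2 -0.7] w 0.4
mm [ 1.8 -0.5 -0.9] deg [-0.2 -0.3  1.1]  scaled [ 0.0073 -0.0018 -0.0036] [-0.0013 -0.0017  0.0061]
top body line 9 angle med 0.92 mean 0.917 r 51.0 61.0
top skirt line 11 angle med 0.886 mean 0.879 r 59.0 74.0
top clip 24 angle med 0.966 mean 0.97 r 77.0 98.0
scene body line 17 angle med 1.1 mean 0.83 r 21.0 56.0
scene skirt line 12 angle med 1.116 mean 1.112 r 63.0 78.0
```

View pics/scene_b.png

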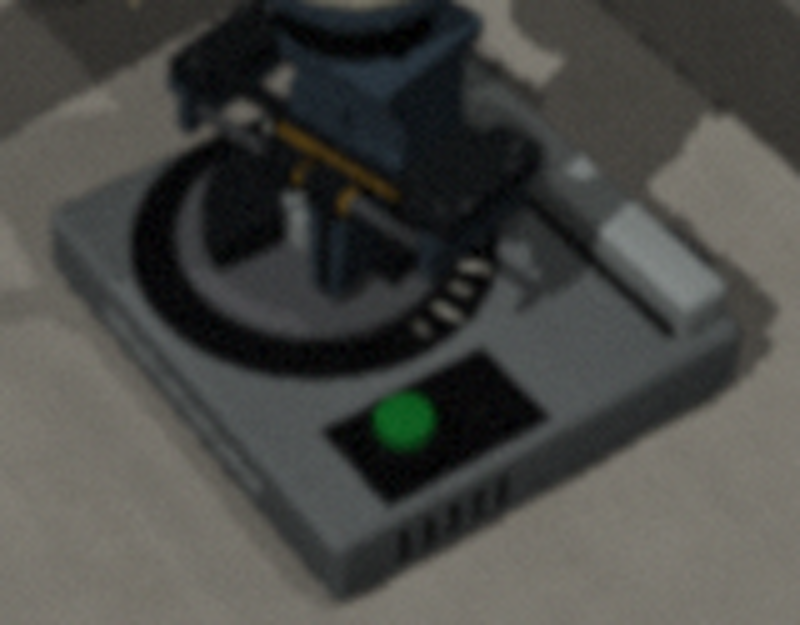

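View pics/top_b.png

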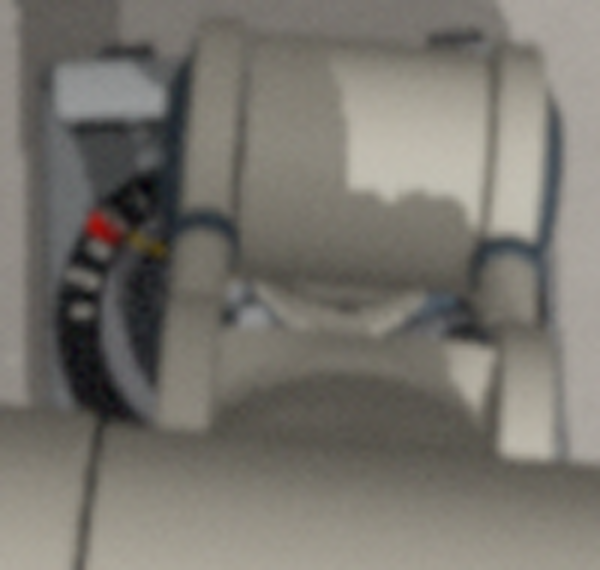

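In the top crop the index tip at (130,237) points just right of the clip at (104,229). About 0.05 rad is left, so a small nudge.

Call:
arm_command --pt "0.005 -0.001 0 0 0 0.008 1" --pt "0.004 -0.001 0 0 0 0.008 1" --pt "0 0 0 0 0 0 1" --pt "0 0 0 0 0 0 1"

```text
clock: 8.05
tcp_pos: [563.7, 6.7, 268.8]
orientation: [[-0.944, -0.329, -0.006], [-0.329, 0.944, 0.004], [0.005, 0.005, -1.0]]
contact_force: [-0.7, -0.2, -1.1]
grip_width: 0.5
```

```bash
python3 -c "
from h import *
off(*wall(.965,41.5,20)[0],77,195.3+2)
";python3 look.py c
```

```text
clock 8.05 tip [562.6   7.3  78. ] phi -160.8 F [-0.7 -0.2 -1.1] w 0.5
mm [-0.1  0.  -1. ] deg [-0.2 -0.3 -1.9]  scaled [-0.0004  0.0001 -0.0039] [-0.0012 -0.0019 -0.0106]
top body line 10 angle med 0.956 mean 0.945 r 47.0 61.0
top skirt line 9 angle med 0.914 mean 0.916 r 59.0 74.0
top clip 23 angle med 0.981 mean 0.976 r 77.0 97.0
scene body line 21 angle med 0.652 mean 0.602 r 20.0 55.0
scene skirt line 10 angle med 1.113 mean 1.104 r 63.0 77.0
```

View pics/top_c.png

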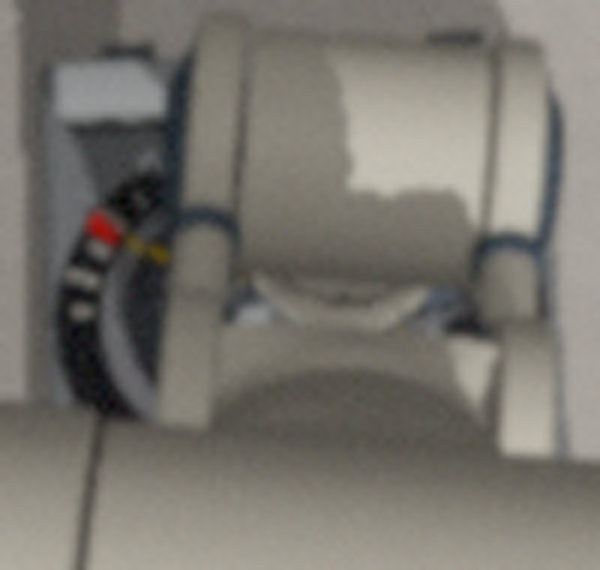

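The line now points close to the clip. I'll back off, lift and check in a clear view.

Call:
arm_command --pt "-0.014 0.002 0.0 0 0 -0.004 1" --pt "-0.01 0.002 0.02 0 0 0 1" --pt "0 0 0.1 0 0 0 1" --pt "0 0 0.12 0 0 0 1" --pt "0 0 0.12 0 0 0 1" --pt "-0.005 -0.15 0 0 0 -0.036 1" --pt "-0.005 -0.15 0 0 0 -0.036 1" --pt "-0.005 -0.15 0 0 0 -0.036 1" --pt "-0.005 -0.15 0 0 0 -0.036 1" --pt "-0.005 -0.15 0 0 0 -0.036 1" --pt "0 0 0 0 0 0 1"

```text
clock: 9.07
tcp_pos: [548.5, -184.2, 369.0]
orientation: [[-0.964, 0.265, 0.007], [0.265, 0.964, 0.003], [-0.006, 0.005, -1.0]]
contact_force: [0.2, 0.0, 0.7]
grip_width: 0.7
```

```bash
python3 look.py d; python3 -c "
from h import *
off(531,-89,110,90)"
```

```text
top body line 45 angle med 0.943 mean 0.942 r 21.0 61.0
top skirt line 12 angle med 0.909 mean 0.901 r 59.0 74.0
top clip 26 angle med 0.973 mean 0.972 r 75.0 98.0
scene body line 25 angle med 0.943 mean 0.936 r 21.0 53.0
scene skirt line 14 angle med 0.941 mean 0.949 r 59.0 76.0
scene clip 14 angle med 0.953 mean 0.959 r 85.0 97.0
clock 9.17 tip [ 549.5 -179.2  177.9] phi 165.1 F [0.3 1.2 0.3] w 0.2
mm [-17.4  91.2 -67.9] deg [ -0.    0.5 -75.1]  scaled [-0.0698  0.3647 -0.2715] [-2.000e-04  2.600e-03 -4.175e-01]
```

View pics/top_d.png

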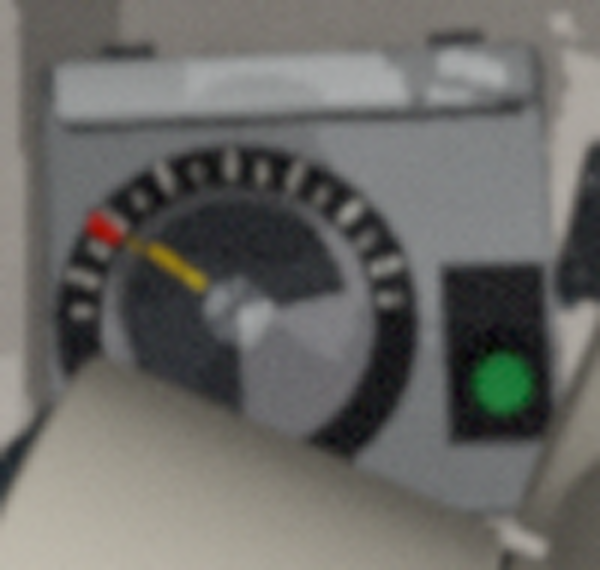

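View pics/scene_d.png

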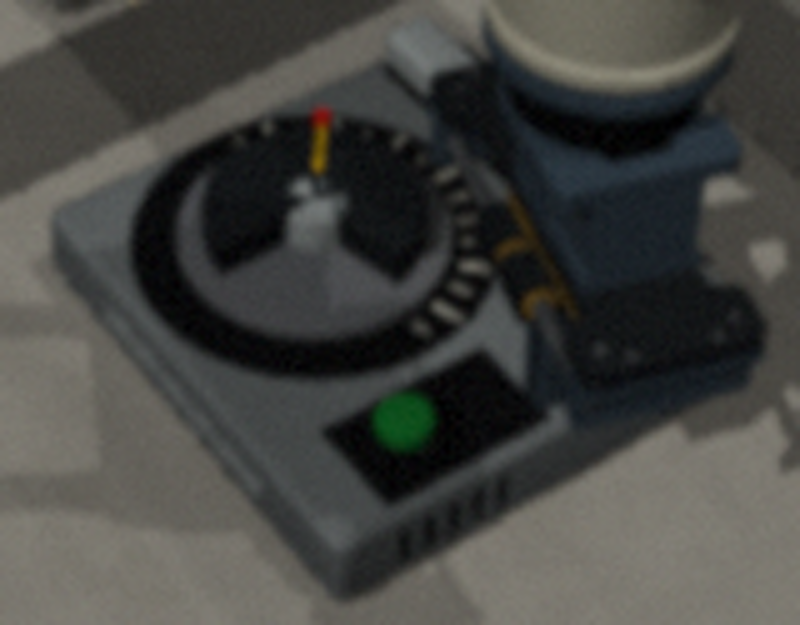

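The index points at or just short of the clip: top body line 0.943 against clip 0.973, scene 0.943 against 0.955. The top skirt reading is lower, so I'll measure that more finely before pressing.

```bash
python3 - <<'E'
from h import *
for n,ax in(("top",(573.,52.4)),("scene",(570.6,51.7))):
    p=np.mean([eyes.snapshot(n)[0].astype(np.float32) for _ in range(6)],0)
    ce,r,e,k=ringfit(p.astype(np.uint8),n,ce=ax); print(n,"ring",ce.round(1),r.round(1),k)
    c=eyes.camera_params(n);T=c["world_to_cam"]
    R,G,B=p[...,0],p[...,1],p[...,2]
    def smp(img,X):
        q=T[:3,:3]@X+T[:3,3];u=c["fx"]*q[0]/q[2]+c["cx"];v=c["fy"]*q[1]/q[2]+c["cy"]
        return float(cv2.remap(img,np.float32([[u]]),np.float32([[v]]),cv2.INTER_LINEAR)[0,0])
    yel=np.clip((R+G)/2-B-12,0,None).astype(np.float32)*(G>0.55*R); red=np.clip(R-np.maximum(G,B)-25,0,None).astype(np.float32)
    A=np.linspace(.6,1.3,141)
    for nm,img,z,rs in(("body",yel,90,range(26,58,4)),("skirt",yel,69,(66,69,72)),("clip",red,68,(80,84,88,92,96))):
        o=[]
        for rr in rs:
            w=np.array([smp(img,np.array([ax[0]+rr*np.cos(a),ax[1]+rr*np.sin(a),z])) for a in A])
            pk=w.argmax();s=np.abs(A-A[pk])<10/rr;o.append((rr,round(float((A*w*s).sum()/max(w[s].sum(),1e-6)),3),round(float(w.max()))))
        print(nm,o)
E
```

```text
top ring [573.1  52.5] 98.5 61
body [(26, 0.948, 82), (30, 0.943, 93), (34, 0.938, 85), (38, 0.939, 79), (42, 0.939, 86), (46, 0.935, 95), (50, 0.935, 93), (54, 0.94, 74)]
skirt [(66, 0.932, 26), (69, 0.937, 32), (72, 0.933, 24)]
clip [(80, 0.973, 83), (84, 0.971, 99), (88, 0.972, 108), (92, 0.971, 101), (96, 0.964, 60)]
scene ring [570.6  51.8] 98.9 66
body [(26, 0.93, 72), (30, 0.933, 80), (34, 0.934, 71), (38, 0.934, 63), (42, 0.933, 63), (46, 0.932, 69), (50, 0.932, 71), (54, 0.931, 70)]
skirt [(66, 0.952, 66), (69, 0.951, 69), (72, 0.949, 71)]
clip [(80, 0.953, 19), (84, 0.958, 45), (88, 0.956, 71), (92, 0.955, 70), (96, 0.954, 37)]
```

The deviation is 0.005–0.037 rad, at most about 2.7 mm, which is within 5 mm. Next, the button's height and position from depth and triangulation.

```bash
python3 - <<'E'
from h import *
Ls=[]
for n,(x0,x1,y0,y1) in dict(top=(230,330,140,235),scene=(265,320,215,262)).items():
    z=np.load(n+"0.npz");p=z["p"];d=z["d"];m=masks(p)["green"];mm=np.zeros_like(m);mm[y0:y1,x0:x1]=m[y0:y1,x0:x1]
    c=eyes.camera_params(n);T=c["world_to_cam"];R=T[:3,:3];t=T[:3,3]
    def pts(mask):
        v,u=np.nonzero(mask);D=d[v,u];q=np.c_[(u-c["cx"])/c["fx"]*D,(v-c["cy"])/c["fy"]*D,D];return (q-t)@R
    inner=cv2.erode(mm,np.ones((3,3)))
    P=pts(inner);print(n,"green z",np.percentile(P[:,2],[10,50,90]).round(1),P.mean(0).round(1))
    g=cv2.cvtColor(p,cv2.COLOR_RGB2GRAY);dk=np.zeros_like(m);dk[y0:y1,x0:x1]=(g[y0:y1,x0:x1]<(66 if n=="top" else 48))*255
    Q=pts(dk&~cv2.dilate(mm,np.ones((3,3))));Q=Q[(abs(Q[:,0]-550)<32)&(abs(Q[:,1]+89)<18)];print(" housing z",np.percentile(Q[:,2],[10,50,90]).round(1),len(Q),Q.min(0).round(),Q.max(0).round())
    v,u=np.nonzero(mm);ce=(u.mean(),v.mean());a=ray(n,*ce,60);b=ray(n,*ce,100);Ls.append((a,(b-a)/np.linalg.norm(b-a)))
    for zz in(72,76,80): print(zz,ray(n,*ce,zz).round(1))
E
```

```text
top green z [77.9 83.7 86.7] [532.5 -88.3  82.4]
 housing z [57.7 61.7 68.2] 91 [ 518. -107.   52.] [581. -71.  78.]
72 [534.5 -89.6  72. ]
76 [533.8 -89.2  76. ]
80 [533.1 -88.7  80. ]
scene green z [78.6 81.  82.7] [529.4 -90.7  80.8]
 housing z [58.2 60.6 70.6] 159 [ 518. -107.   55.] [582. -71.  74.]
72 [533.7 -84.7  72. ]
76 [531.7 -87.5  76. ]
80 [529.7 -90.2  80. ]
```

The button top is at z≈80 and the housing at ≈62, so the closed tips can press it freely at about (531,-89).

Call:
arm_command --pt "-0.023 0.12 0 0 0 0 1" --pt "-0.023 0.12 0 0 0 0 1" --pt "-0.023 0.12 0 0 0 0 1" --pt "0 0 -0.1 0 0 0 1" --pt "0 0 -0.1 0 0 0 1" --pt "0 0 0 0 0 0 1" --pt "0 0 0 0 0 0 1"

```text
clock: 10.35
tcp_pos: [531.2, -85.1, 318.4]
orientation: [[-0.967, 0.254, 0.009], [0.254, 0.967, 0.004], [-0.008, 0.006, -1.0]]
contact_force: [-0.8, -0.2, 0.7]
grip_width: 0.4
```

```bash
python3 -c "
from h import *
off(531,-89,95,165)"
```

```text
clock 10.35 tip [532.9 -84.3 127.6] phi 165.3 F [-0.8 -0.2  0.7] w 0.4
mm [ -0.2  -3.9 -32.6] deg [-0.2  0.5 -0.3]  scaled [-0.0007 -0.0158 -0.1305] [-0.0013  0.0028 -0.0016]
```

Call:
arm_command --pt "-0.004 -0.016 -0.06 0 0.003 0 1" --pt "0 0 -0.05 0 0 0 1" --pt "0 0 -0.03 0 0 0 1" --pt "0 0 0 0 0 0 1" --pt "0 0 0 0 0 0 1"

```text
clock: 10.77
tcp_pos: [531.5, -91.5, 284.4]
orientation: [[-0.967, 0.255, 0.002], [0.255, 0.967, 0.003], [-0.001, 0.003, -1.0]]
contact_force: [-0.3, 1.2, -0.3]
grip_width: 0.2
```

```bash
python3 -c "
from h import *
off(531,-89,80,165)
p,d=eyes.snapshot('scene');cv2.imwrite('pics/press.png',cv2.resize(p[155:280,205:365],None,fx=5,fy=5,interpolation=cv2.INTER_CUBIC)[:,:,::-1])"
```

```text
clock 10.77 tip [531.8 -91.   93.6] phi 165.2 F [-0.3  1.2 -0.3] w 0.2
mm [ -0.5   2.5 -13.6] deg [-0.1  0.1 -0.2]  scaled [-0.0019  0.01   -0.0543] [-0.0008  0.0006 -0.0012]
```

View pics/press.png

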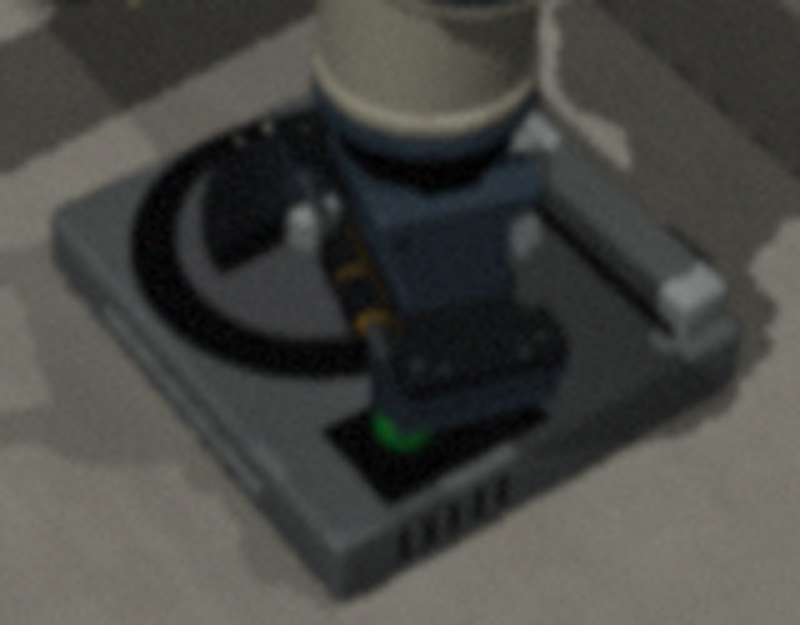

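The tips hang directly over the green button (about (400,430) in the crop). Pressing down in small steps.

Call:
arm_command --pt "0 0.006 -0.03 0 0 0 1" --pt "0 0 -0.02 0 0 0 1" --pt "0 0 -0.015 0 0 0 1" --pt "0 0 -0.01 0 0 0 1" --pt "0 0 0 0 0 0 1"

```text
clock: 11.23
tcp_pos: [532.0, -90.3, 266.8]
orientation: [[-0.967, 0.255, 0.006], [0.255, 0.967, 0.001], [-0.005, 0.003, -1.0]]
contact_force: [-5.3, 1.4, 20.1]
grip_width: 0.6
```

Force is 20 N with the tip at z≈76, well above the 4 N needed, so the button is on its stop. I'll hold briefly, then release.

Call:
arm_command --pt "0 0 -0.004 0 0 0 1" --pt "0 0 0 0 0 0 1"

```text
clock: 11.4
tcp_pos: [531.9, -90.2, 267.1]
orientation: [[-0.967, 0.255, 0.006], [0.255, 0.967, 0.001], [-0.006, 0.002, -1.0]]
contact_force: [-2.0, -0.4, 4.1]
grip_width: 0.2
```

Call:
arm_command --pt "0 0 0.03 0 0 0 1" --pt "0 0 0.1 0 0 0 1" --pt "0 0 0.12 0 0 0 1" --pt "0 0 0.14 0 0 0 1" --pt "0 -0.15 0 0 0 0 1" --pt "0 -0.15 0 0 0 0 1" --pt "0 -0.1 0 0 0 0 1" --pt "0 0 0 0 0 0 1" --pt "0 0 0 0 0 0 1"

```text
clock: 12.15
tcp_pos: [531.4, -192.7, 371.9]
orientation: [[-0.968, 0.251, 0.008], [0.251, 0.968, -0.001], [-0.008, 0.001, -1.0]]
contact_force: [-0.3, 0.4, -0.1]
grip_width: 0.6
```

```bash
python3 look.py e; python3 -c "
from h import *
off(531,-89,110,165)
p,d=eyes.snapshot('top');cv2.imwrite('pics/top_full.png',p[:,:,::-1])
p,d=eyes.snapshot('scene');cv2.imwrite('pics/scene_full.png',p[:,:,::-1])
m=masks(p)['green'];m[:215]=0;m[262:]=0
v,u=np.nonzero(m);print('green',u.mean(),v.mean())"
```

```text
top body line 46 angle med 0.945 mean 0.944 r 21.0 61.0
top skirt line 13 angle med 0.914 mean 0.907 r 59.0 74.0
top clip 26 angle med 0.973 mean 0.972 r 75.0 98.0
scene body line 25 angle med 0.943 mean 0.936 r 21.0 53.0
scene skirt line 14 angle med 0.941 mean 0.949 r 59.0 76.0
scene clip 16 angle med 0.953 mean 0.956 r 85.0 97.0
clock 12.25 tip [ 532.9 -191.9  180.9] phi 165.5 F [-0.8  0.2 -0.4] w 0.1
mm [ -0.4 102.7 -70.9] deg [ 0.   0.5 -0.5]  scaled [-0.0015  0.4109 -0.2836] [ 0.0002  0.0025 -0.0028]
green 285.17241379310343 238.31034482758622
```

View pics/top_e.png

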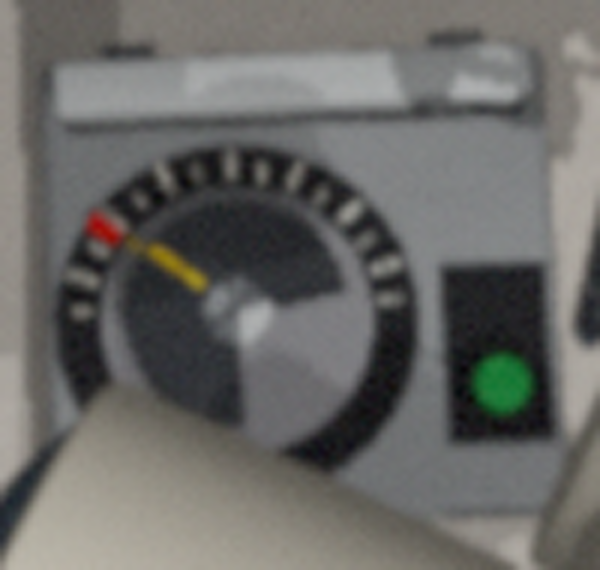

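View pics/scene_full.png

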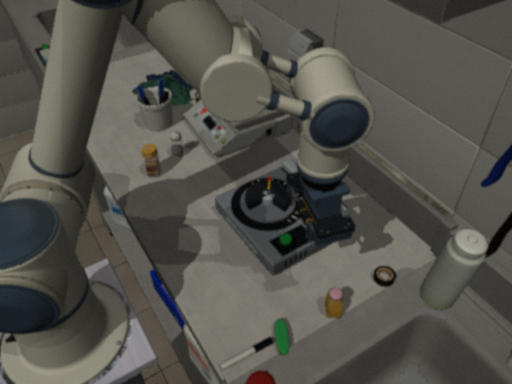

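The button is back up, the dial still reads the same, the bystanders are where they were and the robot is clear. Handing in.

```bash
python3 -c "
from cell import env
print(env.close_job())"
```

```text
the job is handed in; nothing more can be done
None
```

I pushed the dial round by the notch wall with the closed fingertips until its index line met the red clip. Then I pressed the green start button, let it come up, moved clear and handed in at about 12 s.

**Dial:** after the press, the dial's index line measured 0.944 rad in both views. The clip measured 0.973 rad from the top and 0.953 rad from the scene camera. The index is therefore about 1–2.7 mm short of the clip, inside the 5 mm limit, and the press did not move it.

**Disagreement:** a rough mask of the line on the skirt in the top view read lower, 0.91 rad, which would be about 4.5 mm. A finer averaged profile just before the press gave 0.93–0.95 rad for the same part. I think the rough reading is low because pixels from the raised body got mixed in.

**Button:** the press reached 20 N, against the roughly 4 N needed, with the tip about 5 mm below the button's up height. I could not read the travel directly, so a full press is inferred from the force. Afterwards the button was at its starting pixel position, meaning it had come up.

**Surroundings:** the clip's angle read the same as at the start. In the last scene picture the bystanders look unmoved (judged by eye), and the contact force on the tool was about zero.

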